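Hold the marking stencil over the cheese loaf

ROBOT

A 6-joint arm with a two-finger parallel gripper is mounted at the origin on the work surface. World frame = base frame: x ahead of the robot, y to its left, z up, the work surface at z = 0. Lengths are in m, angles in rad, forces in N, time in s.
With the tool pointing down it reaches from about 0.3 to 0.875 m from the base axis. Payload 4.2 kg.
Tool frame: the origin (TCP) lies at the very end of the fingers, on their centre line; the grasp point (between the pads) lies 19 mm behind it; z points along the fingers, y is the line along which they close (so a half turn about z gives the same grasp; the last joint's range is limited). The gripper opens to 85 mm and grips with 20 to 120 N. Pads are 22 mm wide; open, the fingers measure 114 mm over their backs; the gripper's body (76 mm by 85 mm) begins 54 mm behind the grasp point. The pads swing forward as they close: fully open they stand 13 mm farther back than shut.
Start: joints at [1.304, 0.32, 1.565, -0, 1.257, -0.02], TCP at [0.14, 0.558, 0.231] pointing down, gripper open.
Joint ranges: [-3.11, 3.11], [-0.84, 2.01], [0.21, 2.61], [-1.34, 4.49], [0.05, 2.63], [-2.56, 2.56]. Speed limits (rad/s): [2.57, 2.57, 3.14, 3.14, 3.14, 3.14].

INTERFACE

Orientations are given as a unit quaternion [w, x, y, z].
In Python, from workcell import arm, imaging, job_done gives the robot as it stands. The module is installed in compiled form; this text tells all that it offers.
- The arm moves only by the shell command python3 -m crank 'ROWS'. ROWS is JSON, a list of rows, each a list of 7 numbers: the shift along the tool's x, y, z in mm, then the turn, a rotation vector about the tool's x, y, z in degrees, then the opening, from -1 (shut) to 1 (fully open). In form: [[x, y, z, wx, wy, wz, fingers], ...]. A call has 1 to 12 rows; each row shifts and turns the commanded pose from where the row before left it, along the tool's axes as they then stand; what a row does not reach is not made up. A row lasts 1/10 s, in which the tool goes at most 50 mm and 8.59 degrees, less where a joint would pass 70% of its speed; a pose out of reach is approached as far as the arm can. A call is refused whole if a number of a shift passes 50 or a number of a turn 8.59, either way. A call with a gripper value outside its range is refused whole. The fingers move at their own pace and stop on an object; the grip force is fixed at half the most. Time passes only in rows, so rows that do not move let the fingers close. It gives the time, the measured TCP pose, the force and the opening at its end, in the units of the state.
- arm.get_state(): the state, without advancing time (a new reading comes with each control period).
- imaging.grab_frame(name): name is "scene" or "top" or "wrist"; returns the picture (400x640x3 uint8, red, green, blue); there is no depth.
- imaging.camera_info(name): a dict with "K" (3x3 intrinsics, pixels), "D" ([k1, k2, p1, p2, k3] as OpenCV has them; the pictures are not rectified), "pose" (4x4, takes a point from camera to world coordinates). Camera axes: x right, y down, z forward; pixel columns grow to the right and rows downward; lengths in m; the calibration is good to about 2 mm. A picture is of the moment at which its call begins: read the wrist's pose just before it. camera_info takes no time and is no camera call; for the wrist camera it gives the pose at the moment of the call.
- job_done(): hands the job in, once; it reports no verdict.
The state is a dict: "t": time; "q": joint angles; "dq": joint speeds; "joint_torque": joint torques, N m; "tool_pos": TCP position; "tcp_rot": TCP orientation; "ft_force": force on the tool from outside, world axes, zero at the start; "torque": the same for the moment, N m; "finger_gap": finger opening in m.
Only numpy, scipy, OpenCV 4.12 (cv2) and the standard library are available. Lean on these libraries where they do the work, as an engineer would, in place of code of your own. Each camera call takes 0.05 s, during which the arm holds its last target. There are 200 camera calls.

TASK

Take the marking stencil by its bar handle from the white tray, carry it over the wire fence and stop with it hovering over the oblong cheese loaf, ready for a colleague to spray the mark: level, centred on the loaf's top, its long side along the loaf's long side, with about a centimetre of air under it. The fresh rind must not be touched at any time and none of the other cheeses, the bottle or the brush may be shifted. Finish while still holding the stencil there, motionless; do not set it down or let go.

Things in the scene. Friction and masses are not known exactly. Their poses are not given: they have to be found in the camera images.
- stencil: the marking stencil, loose, about 0.2 kg: a flat stainless grille 110 mm long (its x), 70 mm wide (its y) and 4 mm thick, with a black bar handle 104 mm long, 16 mm wide and 22 mm high running along its x on two posts; the bar's underside is 69 mm and its top 91 mm above the grille's underside. Origin: centre of the grille's underside; z up. It lies flat on the floor of the white tray
- stencil_grip (a point): the middle of the stencil's bar handle, 80 mm above the grille's underside, on the stencil's vertical centre line; axes as the stencil's
- tray: shallow fixed white plastic tray, 190 mm (x) by 150 mm (y), rim 18 mm high, floor 3 mm thick, on the robot's right; origin: centre of its underside
- loaf: the only oblong cheese: a cream brick 150 mm long (its x), 100 mm wide (its y), 75 mm high, about 1 kg, loose, standing on the wooden board (18 mm thick) on the robot's left among round cheeses; it may stand in any of three spots. Origin: centre of its underside; z up
- loaf_top (a point): centre of the loaf's flat top face, 75 mm above its underside; axes as the loaf's
- fence: fixed low wire fence between the tray and the board: 460 mm between its two end posts along its x, feet 60 mm wide in y, wires at 50, 100 and 150 mm height, posts and highest point 160 mm high. Origin: on the table surface, midway between the posts; z up, y towards the board
- wheel_wide: a round cream cheese wheel, 124 mm across and 60 mm high; bystander, loose, must stay where it is; origin: centre of its underside
- wheel_thick: a round ochre cheese wheel, 110 mm across and 85 mm high; bystander, loose, must stay where it is; origin: centre of its underside
- truckle: a tall round tan cheese, 80 mm across and 110 mm high; bystander, loose, must stay where it is; origin: centre of its underside
- small_a: a small round ivory cheese, 68 mm across and 40 mm high; bystander, loose, must stay where it is; origin: centre of its underside
- small_b: a small round ivory cheese, 60 mm across and 45 mm high, to the right of the tray; bystander, loose, must stay where it is; origin: centre of its underside
- bottle: a white bottle, 60 mm across and 160 mm high; bystander, loose, must stay where it is; origin: centre of its underside
- brush: a wooden-handled brush lying along y, about 0.2 m long, beyond the tray; bystander, loose, must stay where it is; origin: on the brush's underside

How it is judged:
By the outcome, as a careful person would: the job done as asked, in the order asked, and still so for the second after the job is handed in, while the arm keeps its last pose, push and grip.
It also fails if it takes over 50 s, if anything falls off the work surface, if the arm or the gripper's body presses on something with over 40 N, if the wrist force passes 120 N, or if a joint passes its speed limit or range.

## Working session

There is one attempt and no reset: what is moved stays moved. The work goes in short steps, Python scripts to look and compute and a shell command to move; the robot and the scene stay as the last step left them, time stands still between calls to the robot, and variables do not carry over. Pictures are saved under pics/ and viewed, on a budget of 10 in all, crops included, one or two more only if the job needs it, and the job is handed in when it is done.

```bash
mkdir -p pics; cat > h.py <<'E'
import numpy as np, cv2
from workcell import arm, imaging
def grab(n,f=None):
    info=imaging.camera_info(n); im=imaging.grab_frame(n)
    if f: cv2.imwrite('pics/'+f,im[:,:,::-1])
    return im,info
def cast(info,px,z):
    K=np.array(info['K']);D=np.array(info['D'],float);T=np.array(info['pose'])
    u=cv2.undistortPoints(np.array(px,float).reshape(-1,1,2),K,D)[:,0]
    d=np.c_[u,np.ones(len(u))]@T[:3,:3].T; o=T[:3,3]
    return o+d*((z-o[2])/d[:,2])[:,None]
E
python3 - <<'E'
from h import *
print(arm.get_state())
for n in('top','scene'):
    im,i=grab(n,n+'1.png'); print(n,np.round(i['pose'],3).tolist(),np.round(i['K'],0).tolist())
E
```

```text
{'t': 0.0, 'q': array([ 1.30397479e+00,  3.20266214e-01,  1.56569468e+00, -3.26311526e-05,
        1.25736081e+00, -2.00177672e-02]), 'dq': array([ 1.64351856e-03,  2.29524938e-03, -5.61297584e-04,  8.28707102e-04,
       -1.59460576e-04, -2.31582220e-05]), 'joint_torque': array([-4.13063381e-04, -4.15521383e+01, -2.34169400e+01,  3.42741191e-05,
        7.97391316e-03, -1.65284543e-06]), 'tool_pos': array([0.14036909, 0.5571126 , 0.23049092]), 'tcp_rot': array([-1.08208770e-04,  1.23083879e-01,  9.92395894e-01, -8.57870390e-04]), 'ft_force': array([-0.82481932, -0.00727273, -0.78475195]), 'torque': array([ 0.04933838, -0.01519618, -0.0222264 ]), 'finger_gap': 0.0854333245134576}
top [[-0.005, -0.996, 0.087, 0.45], [-1.0, 0.005, 0.006, -0.067], [-0.006, -0.087, -0.996, 1.356], [0.0, 0.0, 0.0, 1.0]] [[520.0, 0.0, 320.0], [0.0, 520.0, 202.0], [0.0, 0.0, 1.0]]
scene [[-0.675, 0.592, -0.442, 1.12], [0.738, 0.533, -0.413, 0.426], [-0.009, -0.605, -0.796, 1.065], [0.0, 0.0, 0.0, 1.0]] [[431.0, 0.0, 326.0], [0.0, 431.0, 200.0], [0.0, 0.0, 1.0]]
```

View pics/top1.png

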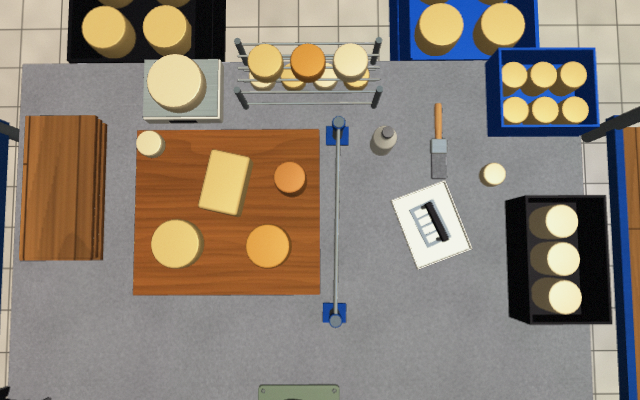

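View pics/scene1.png

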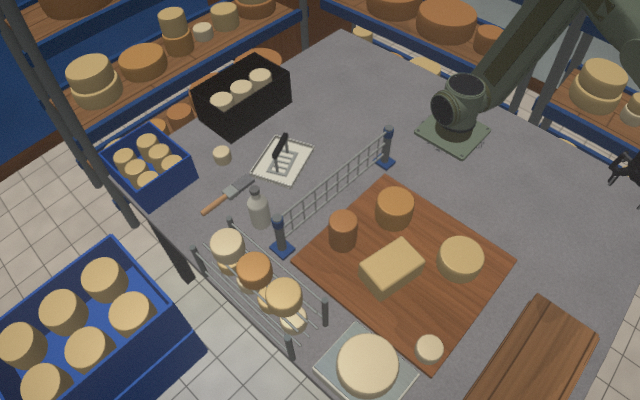

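Top view: the loaf is at about (224,182), long side near image-vertical. The truckle is at (290,178), wheels at (176,244) and (268,246), small_a at (150,143). The fence is at column 337, the tray at (431,224), and the stencil's dark bar at (436,222). Next I'll measure the bar and the loaf.

```bash
python3 - <<'E'
from h import *
im=cv2.imread('pics/top1.png')[:,:,::-1].copy(); info=imaging.camera_info('top')
hsv=cv2.cvtColor(im,cv2.COLOR_RGB2HSV)
def big(m,x0,x1,y0,y1):
    k=np.zeros(m.shape,np.uint8);k[y0:y1,x0:x1]=m[y0:y1,x0:x1]
    c=max(cv2.findContours(k,cv2.RETR_EXTERNAL,cv2.CHAIN_APPROX_NONE)[0],key=cv2.contourArea);return c
bar=big((im.max(2)<60).astype(np.uint8),395,470,185,262)
tray=big(((im.min(2)>190)&(hsv[...,1]<40)).astype(np.uint8),385,480,175,275)
print('loaf px',[im[r,c].tolist() for r,c in((182,224),(160,215),(205,210),(213,220),(185,245))])
def rep(n,c,z):
    w=cast(info,c.reshape(-1,2),z)[:,:2]
    r=cv2.minAreaRect((w*1000).astype(np.float32));b=cv2.boxPoints(r)
    e=b[1]-b[0];f=b[2]-b[1];l=e if np.hypot(*e)>np.hypot(*f) else f
    print(n,np.round(r[0],1),np.round(r[1],1),'yaw long',np.degrees(np.arctan2(l[1],l[0]))%180)
rep('bar',bar,.094);rep('tray',tray,.018)
V=hsv[...,2];print('loafV',np.percentile(V[165:200,215:235],[5,50,95]))
lm=((hsv[...,1]<130)&(V>205)).astype(np.uint8)
loaf=big(lm,195,255,145,220);rep('loaf',loaf,.093)
o=im.copy();cv2.drawContours(o,[bar,tray,loaf],-1,(255,0,0),1)
a=cv2.resize(o[140:225,185:320],None,fx=4,fy=4,interpolation=0);b=cv2.resize(o[170:275,385:485],None,fx=4,fy=4,interpolation=0)[:340]
cv2.imwrite('pics/c2.png',np.hstack([a[:,:400],b])[:,:,::-1])
E
```

```text
loaf px [[234, 205, 127], [231, 200, 120], [234, 205, 127], [132, 83, 37], [118, 96, 55]]
bar [ 510.7 -337.2] [99.4 25.1] yaw long 24.592663
tray [ 508.2 -342.8] [188.7 143.4] yaw long 20.248453
loafV [232. 235. 237.]
loaf [613.  176.8] [ 92.7 143.2] yaw long 167.00665
```

View pics/c2.png

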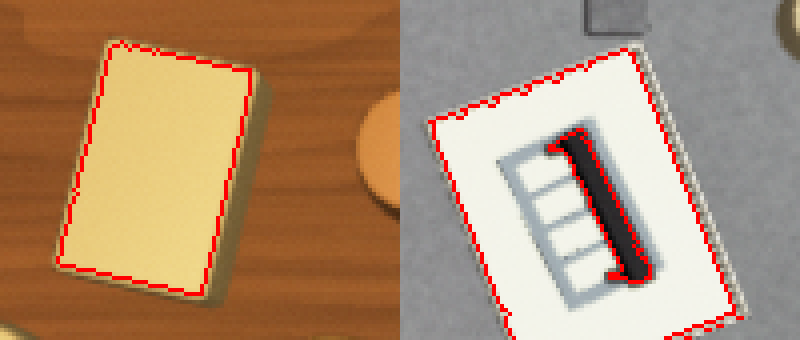

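The loaf top is at about (613,177) mm with yaw 167°. The bar is at about (511,-337) mm with yaw near 22–25°, so I'll refine it from the wrist. I'll write a row planner (print only) and set out.

```bash
cat >> h.py <<'E'
from scipy.spatial.transform import Rotation as R
def pose():
    s=arm.get_state(); q=s['tcp_rot']; return np.array(s['tool_pos']),R.from_quat([q[1],q[2],q[3],q[0]])
def down(ydeg):  # tool z down, tool y axis at world angle ydeg
    a=np.radians(ydeg); y=np.array([np.cos(a),np.sin(a),0]); z=np.array([0,0,-1.])
    return R.from_matrix(np.c_[np.cross(y,z),y,z])
def plan(p,r,p2,r2,n,g):
    w=(r.inv()*r2).as_rotvec(); st=R.from_rotvec(w/n); wd=np.degrees(w/n)
    rows=[]
    for k in range(n):
        d=r.inv().apply((p2-p)/n)*1000; rows.append([round(float(v)) for v in d]+[round(float(v),1) for v in wd]+[g]); r=r*st
    for i in range(0,n,12): print(str(rows[i:i+12]).replace(' ',''))
    return np.array(p2),r2
E
python3 - <<'E'
from h import *
p,r=pose()
w=np.array([.40,.12,.29]);
p,r=plan(p,r,w,down(0),12,1)
p,r=plan(p,r,np.array([.505,-.335,.27]),down(-67),12,1)
E
```

```text
[[-30,-30,-5,-0.0,0.0,6.3,1],[-33,-27,-5,-0.0,0.0,6.3,1],[-36,-23,-5,-0.0,0.0,6.3,1],[-38,-19,-5,-0.0,0.0,6.3,1],[-40,-14,-5,-0.0,0.0,6.3,1],[-41,-10,-5,-0.0,0.0,6.3,1],[-42,-5,-5,-0.0,0.0,6.3,1],[-42,-1,-5,-0.0,0.0,6.3,1],[-42,4,-5,-0.0,0.0,6.3,1],[-41,9,-5,-0.0,0.0,6.3,1],[-40,13,-5,-0.0,0.0,6.3,1],[-39,17,-5,-0.0,0.0,6.3,1]]
[[-38,9,2,0.0,0.0,5.6,1],[-37,12,2,0.0,0.0,5.6,1],[-36,16,2,0.0,0.0,5.6,1],[-34,19,2,0.0,0.0,5.6,1],[-32,23,2,0.0,0.0,5.6,1],[-29,25,2,0.0,0.0,5.6,1],[-27,28,2,0.0,0.0,5.6,1],[-24,31,2,0.0,0.0,5.6,1],[-21,33,2,0.0,0.0,5.6,1],[-18,35,2,0.0,0.0,5.6,1],[-14,36,2,0.0,0.0,5.6,1],[-10,37,2,0.0,0.0,5.6,1]]
```

```bash
python3 -m crank '[[-30,-30,-5,0,0,6.3,1],[-33,-27,-5,0,0,6.3,1],[-36,-23,-5,0,0,6.3,1],[-38,-19,-5,0,0,6.3,1],[-40,-14,-5,0,0,6.3,1],[-41,-10,-5,0,0,6.3,1],[-42,-5,-5,0,0,6.3,1],[-42,-1,-5,0,0,6.3,1],[-42,4,-5,0,0,6.3,1],[-41,9,-5,0,0,6.3,1],[-40,13,-5,0,0,6.3,1],[-39,17,-5,0,0,6.3,1]]'
python3 -m crank '[[-38,9,2,0,0,5.6,1],[-37,12,2,0,0,5.6,1],[-36,16,2,0,0,5.6,1],[-34,19,2,0,0,5.6,1],[-32,23,2,0,0,5.6,1],[-29,25,2,0,0,5.6,1],[-27,28,2,0,0,5.6,1],[-24,31,2,0,0,5.6,1],[-21,33,2,0,0,5.6,1],[-18,35,2,0,0,5.6,1],[-14,36,2,0,0,5.6,1],[-10,37,2,0,0,5.6,1]]'
python3 -m crank '[[0,0,0,0,0,0,1],[0,0,0,0,0,0,1],[0,0,0,0,0,0,1]]'
python3 -c "
from h import *
im,i=grab('wrist','w3.png');print(arm.get_state()['q'],np.round(i['pose'],3).tolist(),i['K'])"
```

```text
t: 1.3
tool_pos: [0.4007, 0.1195, 0.2914]
tcp_rot: [-0.0, 0.707, 0.707, 0.0]
ft_force: [1.1, -0.1, -0.1]
finger_gap: 0.0853
t: 2.5
tool_pos: [0.5059, -0.3358, 0.2666]
tcp_rot: [-0.0, 0.98, 0.198, -0.0]
ft_force: [0.4, -0.3, -0.5]
finger_gap: 0.0853
t: 2.8
tool_pos: [0.5057, -0.3332, 0.2671]
tcp_rot: [-0.001, 0.98, 0.2, -0.0]
ft_force: [0.7, 1.0, 1.4]
finger_gap: 0.0853
[-6.01523392e-01  3.49678483e-01  1.42864964e+00  4.12004237e-04
  1.36376643e+00  5.65288933e-01] [[0.393, -0.887, -0.244, 0.567], [-0.92, -0.379, -0.103, -0.307], [-0.001, 0.265, -0.964, 0.409], [0.0, 0.0, 0.0, 1.0]] [[285.09698031   0.         321.0447741 ]
 [  0.         285.09698031 204.05428613]
 [  0.           0.           1.        ]]
```

View pics/w3.png

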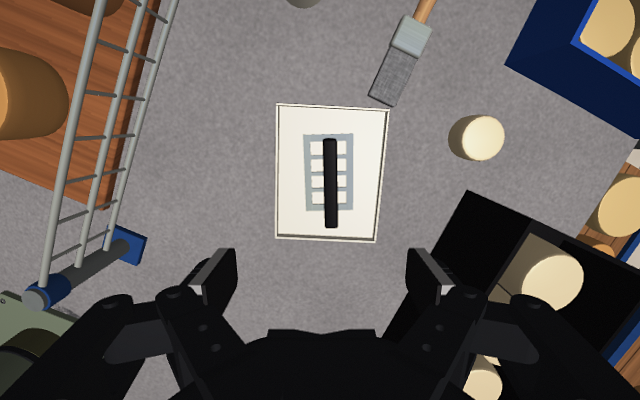

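The wrist view shows the bar running from about (330,139) to (331,228), cleanly separated from the grille, with the gripper roughly in line with it.

```bash
cat > bar.py <<'E'
from h import *
def bar(im,info,z,box):
    x0,x1,y0,y1=box
    m=np.zeros(im.shape[:2],np.uint8);m[y0:y1,x0:x1]=(im[y0:y1,x0:x1].max(2)<70)
    c=max(cv2.findContours(m,cv2.RETR_EXTERNAL,cv2.CHAIN_APPROX_NONE)[0],key=cv2.contourArea)
    w=(cast(info,c.reshape(-1,2),z)[:,:2]*1000).astype(np.float32)
    r=cv2.minAreaRect(w);b=cv2.boxPoints(r);e=b[1]-b[0];f=b[2]-b[1];l=e if np.hypot(*e)>np.hypot(*f) else f
    return np.array(r[0]),r[1],np.degrees(np.arctan2(l[1],l[0]))%180
E
python3 - <<'E'
from bar import *
im=cv2.imread('pics/w3.png')[:,:,::-1];info=imaging.camera_info('wrist')
c,s,y=bar(im,info,.094,(305,355,125,240));print(c,s,y)
p,r=pose();yw=y-90
print(p,np.round(r.as_matrix(),3).tolist(),yw)
p,r=plan(p,r,np.array([c[0]/1e3,c[1]/1e3,.15]),down(yw),4,1)
p,r=plan(p,r,np.array([c[0]/1e3,c[1]/1e3,.064]),down(yw),4,1)
E
```

```text
[ 512.24041748 -341.10324097] (102.15351867675781, 15.12600040435791) 24.426504
[ 0.50575713 -0.33303539  0.2674059 ] [[0.92, 0.393, -0.0], [0.393, -0.92, 0.001], [0.0, -0.001, -1.0]] -65.573494
[[1,3,29,-0.0,-0.0,-0.3,1],[1,3,29,-0.0,-0.0,-0.3,1],[1,3,29,-0.0,-0.0,-0.3,1],[1,3,29,-0.0,-0.0,-0.3,1]]
[[0,0,22,0.0,0.0,0.0,1],[0,0,22,0.0,0.0,0.0,1],[0,0,22,0.0,0.0,0.0,1],[0,0,22,0.0,0.0,0.0,1]]
```

```bash
python3 -m crank '[[1,3,29,0,0,-0.3,1],[1,3,29,0,0,-0.3,1],[1,3,29,0,0,-0.3,1],[1,2,29,0,0,-0.3,1],[0,0,0,0,0,0,1],[0,0,0,0,0,0,1]]'
python3 - <<'E'
from bar import *
im,info=grab('wrist','w4.png')
p,r=pose();print(bar(im,info,.094,(240,400,60,330)),p*1e3)
E
```

```text
t: 3.45
tool_pos: [0.5142, -0.342, 0.1521]
tcp_rot: [0.0, 0.978, 0.211, 0.0]
ft_force: [-0.5, 0.8, 0.6]
finger_gap: 0.0858
(array([ 513.6973877 , -340.77655029]), (104.65487670898438, 15.741098403930664), np.float32(24.533716)) [ 514.79689502 -342.5266293   153.071155  ]
```

View pics/w4.png

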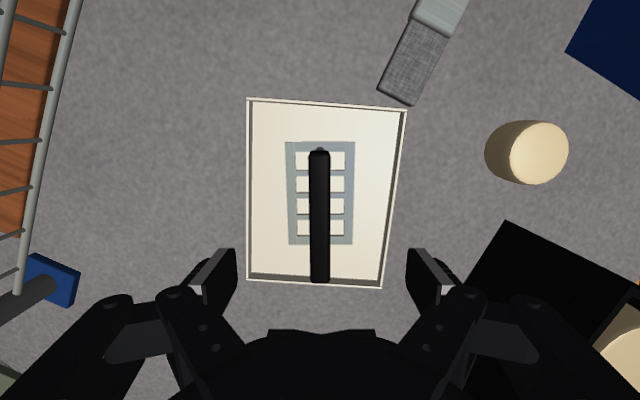

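The bar is centred between the fingers to about 2 mm, with yaw matched (24.5°). Descend and close.

```bash
python3 -m crank '[[0,-2,22,0,0,0,1],[0,0,23,0,0,0,1],[0,0,22,0,0,0,1],[0,0,22,0,0,0,1],[0,0,0,0,0,0,1],[0,0,0,0,0,0,1]]'
python3 -m crank '[[0,0,0,0,0,0,-1],[0,0,0,0,0,0,-1],[0,0,0,0,0,0,-1],[0,0,0,0,0,0,-1],[0,0,0,0,0,0,-1],[0,0,0,0,0,0,-1],[0,0,0,0,0,0,-1],[0,0,0,0,0,0,-1],[0,0,0,0,0,0,-1],[0,0,0,0,0,0,-1]]'
python3 -c "
from h import *
print(arm.get_state())"
```

```text
t: 4.1
tool_pos: [0.5142, -0.3414, 0.0641]
tcp_rot: [0.001, 0.978, 0.21, 0.001]
ft_force: [0.2, 0.2, 0.6]
finger_gap: 0.0856
t: 5.1
tool_pos: [0.5135, -0.3411, 0.0627]
tcp_rot: [0.0, 0.978, 0.21, 0.0]
ft_force: [0.4, -0.5, 6.1]
finger_gap: 0.0152
{'t': 5.1, 'q': array([-6.05044992e-01,  5.27431312e-01,  1.68783717e+00,  7.75254389e-05,
        9.25305516e-01,  5.42308396e-01]), 'dq': array([ 0.00063241, -0.0012611 , -0.00092125,  0.00090807, -0.00025292,
       -0.00038321]), 'joint_torque': array([ 1.08631421e-01, -4.50313532e+01, -1.73721689e+01,  4.72812087e-02,
        7.18047819e-02,  1.09352727e-02]), 'tool_pos': array([ 0.51352989, -0.34113511,  0.06270706]), 'tcp_rot': array([3.50062192e-04, 9.77675378e-01, 2.10120430e-01, 3.71256073e-04]), 'ft_force': array([ 0.42416381, -0.4522363 ,  6.06764263]), 'torque': array([-0.05984452, -0.03230098,  0.04784735]), 'finger_gap': 0.015247358065973993}
```

Gripped (gap 15.2 mm). Lift and check.

```bash
python3 -m crank '[[0,0,-5,0,0,0,-1],[0,0,-10,0,0,0,-1],[0,0,-20,0,0,0,-1],[0,0,-30,0,0,0,-1],[0,0,-35,0,0,0,-1],[0,0,-40,0,0,0,-1],[0,0,-40,0,0,0,-1],[0,0,-30,0,0,0,-1],[0,0,-15,0,0,0,-1],[0,0,0,0,0,0,-1],[0,0,0,0,0,0,-1],[0,0,0,0,0,0,-1]]'
python3 - <<'E'
from bar import *
p,r=pose();print(p)
im,info=grab('wrist','w5.png')
p,r=plan(p,r,np.array([.57,-.05,.285]),down(-90),10,-1)
p,r=plan(p,r,np.array([.613,.177,.255]),down(-103),8,-1)
E
```

```text
t: 6.3
tool_pos: [0.5125, -0.3404, 0.2854]
tcp_rot: [-0.001, 0.978, 0.21, -0.001]
ft_force: [0.6, -0.6, -1.7]
finger_gap: 0.0151
[ 0.51247056 -0.34037069  0.28543178]
[[17,-24,0,-0.0,0.0,2.4,-1],[16,-25,0,-0.0,0.0,2.4,-1],[15,-25,0,-0.0,0.0,2.4,-1],[14,-26,0,-0.0,0.0,2.4,-1],[13,-27,0,-0.0,0.0,2.4,-1],[12,-27,0,-0.0,0.0,2.4,-1],[11,-28,0,-0.0,0.0,2.4,-1],[9,-28,0,-0.0,0.0,2.4,-1],[8,-28,0,-0.0,0.0,2.4,-1],[7,-29,0,-0.0,0.0,2.4,-1]]
[[5,-28,4,0.0,0.0,1.6,-1],[5,-29,4,0.0,0.0,1.6,-1],[4,-29,4,0.0,0.0,1.6,-1],[3,-29,4,0.0,0.0,1.6,-1],[2,-29,4,0.0,0.0,1.6,-1],[1,-29,4,0.0,0.0,1.6,-1],[0,-29,4,0.0,0.0,1.6,-1],[0,-29,4,0.0,0.0,1.6,-1]]
```

View pics/w5.png

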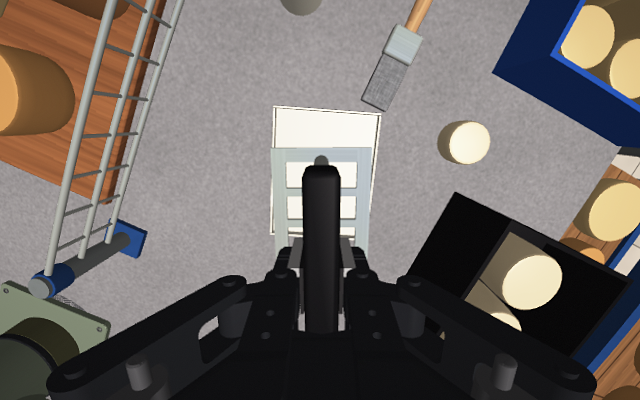

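The stencil is held at mid-bar with the grille square to the gripper. Its underside is about 0.225 m up, clear of the fence (0.16 m). Now carry it across.

```bash
python3 -m crank '[[17,-24,0,0,0,2.4,-1],[16,-25,0,0,0,2.4,-1],[15,-25,0,0,0,2.4,-1],[14,-26,0,0,0,2.4,-1],[13,-27,0,0,0,2.4,-1],[12,-27,0,0,0,2.4,-1],[11,-28,0,0,0,2.4,-1],[9,-28,0,0,0,2.4,-1],[8,-28,0,0,0,2.4,-1],[7,-29,0,0,0,2.4,-1]]'
python3 -m crank '[[5,-28,4,0,0,1.6,-1],[5,-29,4,0,0,1.6,-1],[4,-29,4,0,0,1.6,-1],[3,-29,4,0,0,1.6,-1],[2,-29,4,0,0,1.6,-1],[1,-29,4,0,0,1.6,-1],[0,-29,4,0,0,1.6,-1],[0,-25,4,0,0,1.6,-1],[0,0,0,0,0,0,-1],[0,0,0,0,0,0,-1],[0,0,0,0,0,0,-1]]'
python3 -c "
from h import *
im,i=grab('wrist','w6.png');p,r=pose();print(p,r.as_matrix().round(3).tolist())"
```

```text
t: 7.35
tool_pos: [0.5698, -0.0495, 0.286]
tcp_rot: [-0.0, 1.0, 0.001, -0.001]
ft_force: [-0.4, -0.4, -2.3]
finger_gap: 0.0151
t: 8.45
tool_pos: [0.6107, 0.1732, 0.2548]
tcp_rot: [0.0, 0.994, -0.109, -0.0]
ft_force: [-0.4, 0.1, -1.3]
finger_gap: 0.0155
[0.6107588  0.17302527 0.25514901] [[0.976, -0.218, -0.001], [-0.218, -0.976, -0.0], [-0.0, 0.001, -1.0]]
```

View pics/w6.png

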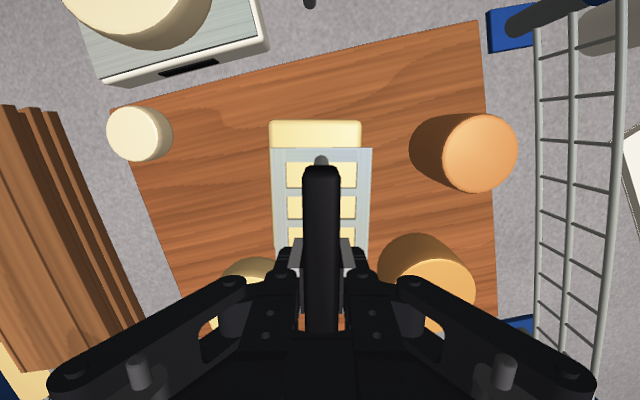

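The stencil hangs over the loaf, roughly aligned; the loaf's far end shows at rows 121–148, columns 270–361. I'll use those far edges as a close check against the top-camera estimate.

```bash
python3 - <<'E'
from h import *
im=cv2.imread('pics/w6.png')[:,:,::-1];info=imaging.camera_info('wrist')
hsv=cv2.cvtColor(im,cv2.COLOR_RGB2HSV)
m=np.zeros(im.shape[:2],np.uint8);m[105:147,255:380]=(((hsv[...,1]<140)&(hsv[...,2]>180)))[105:147,255:380]
print([im[r,315].tolist() for r in range(116,148,4)])
ys,xs=np.nonzero(m);rows=range(126,144)
L=[[np.nonzero(m[r])[0].min()-.5,r] for r in rows];Rr=[[np.nonzero(m[r])[0].max()+.5,r] for r in rows]
F=[[c,np.nonzero(m[:,c])[0].min()-.5] for c in range(278,354,3)]
l,rr,f=[cast(info,a,.093)[:,:2]*1e3 for a in(L,Rr,F)]
for n,a in(('l',l),('r',rr),('f',f)):
    v=cv2.fitLine(a.astype(np.float32),cv2.DIST_HUBER,0,.01,.01).ravel();print(n,a.mean(0).round(1),'ang',np.degrees(np.arctan2(v[1],v[0])).round(1))
x=np.array([np.cos(np.radians(-13)),np.sin(np.radians(-13))]);y=np.array([-x[1],x[0]])
print('lat',(l@y).mean(),(rr@y).mean(),'far',(f@x).mean())
c=np.array([613,176.8]);print('top est: lat',c@y,'far',c@x+75)
p,r=pose();print('tool lat',p[:2]@y*1e3,'along',p[:2]@x*1e3)
E
```

```text
[[149, 94, 58], [209, 179, 123], [247, 235, 182], [250, 239, 189], [249, 239, 189], [249, 239, 189], [249, 239, 188], [249, 238, 188]]
l [679.  213.6] ang -15.2
r [658.  119.6] ang -15.0
f [682.9 162.5] ang 77.4
lat 360.8211629347283 264.50646043516304 far 628.8839851383481
top est: lat 310.1636237668189 far 632.5175033053539
tool lat 305.98148195637015 along 556.1828787423995
```

The two views agree within about 3 mm: loaf centre lateral 311.5, along 556.5, against tool 306/556. Correct by 5.5 mm, turn +0.4°, and descend most of the way.

```bash
python3 -m crank '[[0,-3,0,0,0,0.4,-1],[0,-2.5,5,0,0,0,-1],[0,0,15,0,0,0,-1],[0,0,20,0,0,0,-1],[0,0,18,0,0,0,-1],[0,0,12,0,0,0,-1],[0,0,6,0,0,0,-1],[0,0,0,0,0,0,-1],[0,0,0,0,0,0,-1]]'
python3 - <<'E'
from h import *
p,r=pose();print(p,r.as_matrix().round(3).tolist())
t,_=grab('top');s,_=grab('scene')
a=cv2.resize(t[130:260,160:290],(600,600),interpolation=cv2.INTER_CUBIC)
b=cv2.resize(s[210:310,335:450],None,fx=3.4,fy=3.4,interpolation=cv2.INTER_CUBIC)
o=np.zeros((600,800,3),np.uint8);a=cv2.resize(a,(400,400));o[:400,:400]=a;o[:340,409:800]=b[:340,:391]
cv2.imwrite('pics/c7.png',o[:,:,::-1][:400])
E
```

```text
t: 9.4
tool_pos: [0.6127, 0.1795, 0.1801]
tcp_rot: [-0.0, 0.994, -0.113, 0.001]
ft_force: [0.5, -0.4, -0.7]
finger_gap: 0.0152
[0.6126756  0.1794773  0.18005937] [[0.975, -0.224, 0.001], [-0.224, -0.975, 0.0], [0.001, -0.001, -1.0]]
```

View pics/c7.png

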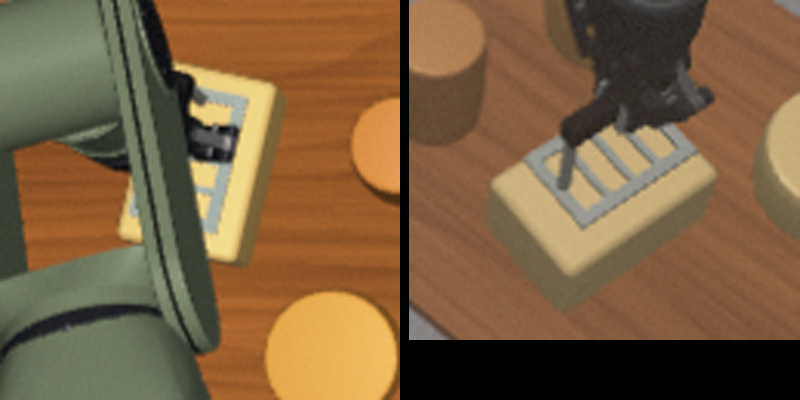

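Top view (left) and scene view (right) show the grille level over the loaf, parallel to it and clear of it. Now the last 17 mm, then measure the grille corners in the scene view.

```bash
python3 -m crank '[[0,1,4,0,0,0,-1],[0,0,5,0,0,0,-1],[0,0,4,0,0,0,-1],[0,0,3,0,0,0,-1],[0,0,1,0,0,0,-1],[0,0,0,0,0,0,-1],[0,0,0,0,0,0,-1],[0,0,0,0,0,0,-1]]'
python3 - <<'E'
from h import *
p,r=pose();print(p,r.as_matrix().round(3).tolist(),arm.get_state()['ft_force'])
s,info=grab('scene','s8.png')
b=cv2.resize(s[235:310,350:440],None,fx=8,fy=8,interpolation=cv2.INTER_CUBIC)
# predicted grille top corners / loaf top corners, from kinematics & estimate, as markers
T=np.array(info['pose']);Ti=np.linalg.inv(T);K=np.array(info['K']);D=np.array(info['D'],float)
def px(P):return cv2.projectPoints(np.array(P),cv2.Rodrigues(Ti[:3,:3])[0],Ti[:3,3],K,D)[0][:,0]
a=np.radians(-13);A=np.array([[np.cos(a),-np.sin(a)],[np.sin(a),np.cos(a)]])
def box(c,l,w,z):return [np.r_[c+A@np.array([i*l/2,j*w/2]),z] for i,j in((1,1),(1,-1),(-1,-1),(-1,1))]
for P,col in((box(p[:2],.11,.07,p[2]-.0557),(255,0,0)),(box(np.array([.6125,.178]),.15,.1,.093),(0,0,255))):
    q=px(P);print(q.round(1).tolist())
    for u in q: cv2.circle(b,tuple(int(v) for v in (u-[350,235])*8+4),4,col,-1)
cv2.imwrite('pics/c8.png',b[:,:,::-1])
E
```

```text
t: 10.3
tool_pos: [0.612, 0.1785, 0.1625]
tcp_rot: [-0.0, 0.994, -0.113, 0.0]
ft_force: [0.8, -0.0, -1.3]
finger_gap: 0.0152
[0.61203813 0.17846677 0.16252936] [[0.975, -0.224, 0.0], [-0.224, -0.975, 0.0], [0.0, -0.0, -1.0]] [ 0.8123908  -0.04664869 -1.25206278]
[[384.4, 279.2], [367.0, 258.9], [400.1, 237.7], [417.8, 256.8]]
[[381.1, 290.5], [356.6, 261.3], [401.3, 233.0], [426.4, 259.7]]
```

View pics/c8.png

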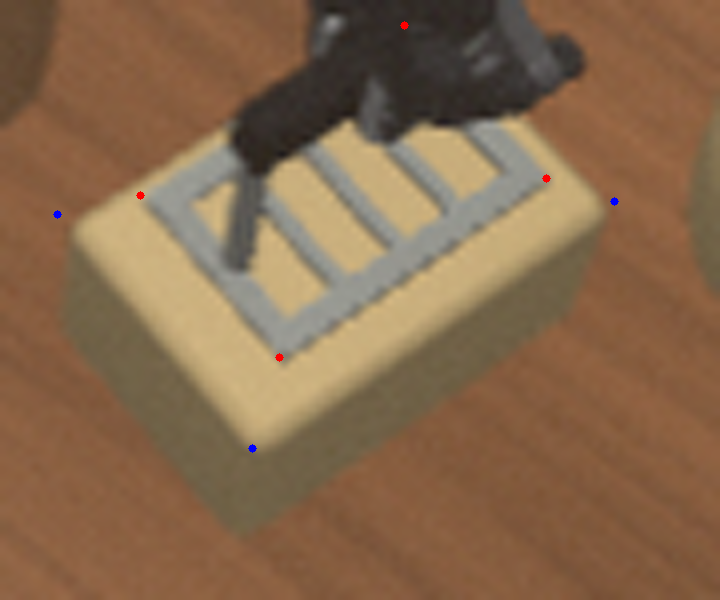

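The grille matches its prediction within about 1 px, roughly 2 mm. The loaf's left and right corners (70,228) and (606,210) sit slightly inside and lower than my estimate. I'll fit both visible edges of loaf and grille numerically to compare yaw and margins.

```bash
python3 - <<'E'
from h import *
im=cv2.imread('pics/s8.png')[:,:,::-1];info=imaging.camera_info('scene')
S=4;x0,y0=350,235
b=cv2.resize(im[235:310,350:440],None,fx=S,fy=S,interpolation=cv2.INTER_CUBIC);hsv=cv2.cvtColor(b,cv2.COLOR_RGB2HSV)
h,s,v=[hsv[...,k].astype(int) for k in range(3)]
print([hsv[r,c].tolist() for r,c in((200,125),(220,100),(240,140),(100,150),(135,200),(170,143))])
top=((v>150)&(h>14)&(s>60)).astype(np.uint8)
gr=((s<50)&(v>105)).astype(np.uint8)
x=np.array([np.cos(np.radians(-13)),np.sin(np.radians(-13))]);y=np.array([-x[1],x[0]])
def W(pts,z):return cast(info,(np.array(pts)+.5)/S-.5+[x0,y0],z)[:,:2]*1e3
def scan(m,vert,rng,lim):
    out=[]
    for k in rng:
        if vert: a=np.nonzero(m[:,k])[0]; 
        else: a=np.nonzero(m[k,:lim])[0]
        if len(a): out.append((k,a.max()+.5) if vert else (a.min()-.5,k))
    return out
for n,m,z,fr,lr in(('loaf',top,.093,range(155,280),range(135,200)),('grille',gr,.1065,range(160,262),range(112,165))):
    for e,pts in(('front',scan(m,1,fr,0)),('left',scan(m,0,lr,150))):
        w=W(pts,z);f=cv2.fitLine(w.astype(np.float32),cv2.DIST_HUBER,0,.01,.01).ravel()
        print(n,e,w.mean(0).round(1),'ang %.1f'%np.degrees(np.arctan(f[1]/f[0])),'lat %.1f along %.1f'%(np.median(w@y),np.median(w@x)),len(w))
E
```

```text
[[20, 96, 204], [19, 97, 113], [19, 96, 114], [20, 99, 201], [35, 11, 140], [26, 12, 155]]
loaf front [626.7 227.9] ang -12.7 lat 363.0 along 559.9 125
loaf left [686.4 163.2] ang 77.3 lat 313.5 along 632.1 65
grille front [618.2 214.1] ang -12.8 lat 347.7 along 554.7 102
grille left [665.4 166.8] ang 77.1 lat 312.5 along 610.8 53
```

Yaw agrees (loaf -12.7°, grille -12.8°). The margins are 15.3 and 21.3 mm against an ideal 15 and 20, and the air gap is about 10 mm. Handing in.

```bash
python3 -c "
from workcell import arm, job_done
s=arm.get_state();print(s['t'],abs(s['dq']).max(),s['finger_gap'],s['tool_pos']);print(job_done())"
```

```text
10.35 0.001842090905560401 0.015420941597996356 [0.61203164 0.17843117 0.16252595]
the job is handed in; nothing more can be done
None
```

I gripped the stencil by the middle of its bar, lifted it clear, carried it over the fence with about 65 mm to spare, and stopped it over the loaf. I handed the job in at 10.35 s, still holding it.

- **Centring and yaw:** In the last scene view the grille was at −12.8° and the loaf at −12.7°. The margins to the loaf's visible edges were 15.3 mm at the side and 21.3 mm at the end (ideal 15 and 20), so it is centred to about 1–2 mm.
- **Level:** The tool pointed straight down with no measurable tilt.
- **Air gap:** It was about 10 mm, worked out from the tool height at the grasp and not measured directly.
- **Grip and stillness:** The finger gap was steady at 15.4 mm and joint speeds were near zero (under 0.002 rad/s). Wrist force readings never went above about 6 N.

The camera views disagreed on the loaf's centre by about 3 mm, and two loaf corners I projected were off by up to about 2 pixels. I put that down to its rounded edges and used a position between the two. I took no final picture of all the bystanders, but nothing in the force readings suggested contact.

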